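# Ring the bell and show the painters what to paint next

## Robot

A 6-joint arm with a two-finger parallel gripper is mounted at the origin on the work surface. World frame = base frame: x ahead of the robot, y to its left, z up, the work surface at z = 0. Lengths are in mm, angles in rad, forces in N, time in s.
With the tool pointing down it reaches from about 400 to 925 mm from the base axis. Payload 12.5 kg.
Tool frame: the origin (TCP) lies between the finger pads, 19 mm behind the fingertips; this is the grasp point; z points along the fingers, y is the line along which they close (so a half turn about z gives the same grasp; the last joint's range is limited). The gripper opens to 95 mm and grips with 3 to 60 N. Pads are 20 mm wide; open, the fingers measure 119 mm over their backs; the gripper's body (75 mm by 180 mm) begins 59 mm behind the grasp point.
Start: joints at [1.238, 0.491, 1.559, -0, 1.092, -0.106], TCP at [140.519, 609.015, 233.461] pointing down, gripper open.
Joint ranges: [-3.1, 3.1], [-0.84, 2.19], [0.05, 2.79], [-1.13, 4.28], [0.06, 2.93], [-2.69, 2.69]. Speed limits (rad/s): [2.22, 2.22, 2.79, 3.14, 3.14, 3.14].

## Interface

Orientations are given as [roll, pitch, yaw] about the fixed x, y, z axes, in that order (R = Rz(yaw) Ry(pitch) Rx(roll)).
In Python, from cell import env gives the robot as it stands.
- The arm moves only by the tool carry_out, never from a script. Its argument "series" is a list of rows, each a list of 4 numbers: the shift along the world's x, y, z normalised to -1 to 1, where 1 is 5 cm, then the turn about the world's z normalised to -1 to 1, where 1 is 6 degrees. In form: [[x, y, z, turn], ...]. A call has exactly 5 rows; each row shifts and turns the commanded pose from where the row before left it; what a row does not reach is not made up. A row lasts 1/10 s, in which the tool goes at most 50 mm and 8.59 degrees, less where a joint would pass 70% of its speed; a pose out of reach is approached as far as the arm can. A call with a number of a shift or a turn outside -1 to 1 is refused whole. A call with a gripper value outside its range is refused whole. "fingers" is the closure, from -1 (fully open) to 1 (shut), set as the call begins (left out, the last holds). The fingers move at their own pace and stop on an object; the grip force is fixed at half the most. Time passes only in rows, so rows that do not move let the fingers close, or fill a call up. It gives the time, the measured TCP pose, the force, the opening and the grip force at its end, in the units of the state.
- env.state(): the state, without advancing time (a new reading comes with each control period).
- env.read_camera(name): name is "scene" or "top"; returns the picture (480x640x3 uint8, red, green, blue); there is no depth.
- env.calibration(name): a dict with "K" (3x3 intrinsics, pixels), "pose" (4x4, takes a point from camera to world coordinates). Camera axes: x right, y down, z forward; pixel columns grow to the right and rows downward; lengths in mm; the calibration is good to about 2 mm. A picture is of the moment at which its call begins. calibration takes no time and is no camera call.
- env.job_done(): hands the job in; it is judged then, once.
Trained networks look in the newest picture that a camera, given by its name, has taken for a name from the list of things; names that differ only in an ending like _2 or _b are one class to them, and where a whole thing is asked for, a point or a joint stands for the part that bears it (a point fixed in the world has none). Each returns a list of dicts, best first, with "conf" (0 to 1); they miss things now and then, are a little off and sometimes report something else, mostly with a low value. They report only what shows in the picture. A call takes as long as a camera call. They do not tell look-alikes from the thing itself.
- env.look_for(camera, label): "position" ([row, column] as shares, 0 to 1, of the picture: columns of its width, rows of its height, amid what is visible of it).
The state is a dict: "t": time; "joints": joint angles; "qvel": joint speeds; "tau": joint torques, N m; "eef_pos": TCP position; "tcp_rot": TCP orientation; "ft_force": force on the tool from outside, world axes, zero at the start; "moment": the same for the moment, N m; "opening": opening from 0.0 (shut) to 1.0 (fully open); "grip_force": force on a finger pad.
Only numpy, scipy, OpenCV 4.12 (cv2) and the standard library are available. Lean on these libraries where they do the work, as an engineer would, in place of code of your own. Each camera call takes 0.05 s, during which the arm holds its last target. There are 200 camera calls.

## Task

Show the painters what to do next: press the plunger of the desk bell fully down to ring it, then point at the lid of the tallest of the three paint pots, and last point at the belly of the bottle in the picture on the canvas, finishing while still pointing there. To point, bring the fingertips over the middle of the thing, a few centimetres above it, and hold still for about two seconds without touching it. Do not point at the other pots or pass low over their lids, do not touch the pots or the wet canvas, and leave the bell and everything else standing where it is: nothing is picked up or pushed about.

Things in the scene. Friction and masses are not known exactly. Their poses are not given: they have to be found in the camera images.
- bell_plunger (a joint): plunger of the desk bell: 0 = up, grows to 0.006 m fully down; the bell rings when it is pushed to the bottom (beyond 0.0045). A spring resists: about 1 N at the top, 4 N at the bottom; it comes back up when released.
- bell_top (a point): centre of the top face of the bell's plunger, a steel button 20 mm across; about 58 mm above the table when up. Press straight down here.
- bell: desk bell: steel dome 76 mm across on a black foot 84 mm across, dome top 41 mm high, 0.3 kg, standing loose on the table. Origin: centre of its underside, z up.
- pot_tall: the tallest of the three paint pots: round white plastic jar 56 mm across with a black screw lid, 125 mm high, loose. The three differ only in height and their places change. Origin: centre of the underside, z up.
- pot_middle: the middle-sized of the three paint pots: round white plastic jar 56 mm across with a black screw lid, 95 mm high, loose. The three differ only in height and their places change. Origin: centre of the underside, z up.
- pot_short: the shortest of the three paint pots: round white plastic jar 56 mm across with a black screw lid, 68 mm high, loose. The three differ only in height and their places change. Origin: centre of the underside, z up.
- pot_tall_lid (a point): centre of the top of the tallest pot's lid, 125 mm above the table. z up.
- pot_middle_lid (a point): centre of the top of the middle-sized pot's lid, 95 mm above the table. z up.
- pot_short_lid (a point): centre of the top of the shortest pot's lid, 68 mm above the table. z up.
- canvas: stretched canvas lying flat on the table, 200 (its x) by 260 (its y) by 18 mm, face up, at any yaw, does not slide. Lemons run along its +x edge. Below them are three bare white shapes: one large bottle (belly 68 mm wide and 92 mm long, with a narrow neck towards +x) in the -y half, and two small stemmed glasses in the +y half. Origin: centre of the underside, z up.
- picture_bottle (a point): middle of the painted bottle's belly, on the face of the canvas, 20 mm above the table (28 mm to -x and 65 mm to -y of the canvas centre in the canvas's frame). z up.
- paint_tube: aluminium paint tube lying down, about 100 mm long, 24 mm thick, bystander.
- water_cup: white cup, 70 mm across, 85 mm high, bystander.
- spray: blue translucent spray bottle with a black trigger head, 56 mm across, 150 mm high, bystander.
- glasses_case: grey felt spectacle case, 60 x 155 x 32 mm, bystander.
- paint_brush: paint brush lying on the table, bystander.
Not all that is in view belongs to the job. What is shaped like the bell but green is not meant. Leave any purple look-alike of the pot_short alone.

How it is judged (in metres and radians):
On the way, in this order (a step that is already met when the one before it is completed fails the run):
1. the bell's plunger is pressed fully down (4.5 mm or more) (value of joint bell_plunger above 0.0045 m), for 0.02 s.
2. the tool point dwells 1.5 s above the tallest pot's lid (within 28 mm sideways of its centre, TCP 20 to 90 mm above it) (horizontal distance between the grasp point and pot_tall_lid below 0.028 m and z of the grasp point in the frame of pot_tall_lid between 0.02 and 0.09 m), for 1.5 s.
3. the tool point dwells 1.5 s above the belly of the painted bottle (within 28 mm sideways of its middle, TCP 20 to 90 mm above it) (horizontal distance between the grasp point and picture_bottle below 0.028 m and z of the grasp point in the frame of picture_bottle between 0.02 and 0.09 m), for 1.5 s.
At the end, for the whole second after the job is handed in: The tool point is still above the belly of the painted bottle (within 28 mm sideways, TCP 20 to 90 mm above it); the bell is released, upright and within 20 mm of its start, the pots upright and within 10 mm of theirs, the other loose things within 20 mm of theirs (all of step 3 and value of joint bell_plunger below 0.002 m and distance of each of bell, paint_tube, water_cup, spray, glasses_case, paint_brush from where it was at the start of the episode below 0.02 m and angle between each of bell, pot_tall, pot_middle, pot_short's own z axis and vertical below 0.1 rad and linear speed of bell below 0.02 m/s and distance of each of pot_tall, pot_middle, pot_short from where it was at the start of the episode below 0.01 m); the robot touches nothing.
It fails at once if a paint pot is touched (over 1 N) (contact force between any of the fingers, the arm and pot_tall above 1 N or contact force between any of the fingers, the arm and pot_middle above 1 N or contact force between any of the fingers, the arm and pot_short above 1 N).
It fails at once if the wet canvas is touched (over 1 N) (contact force between any of the fingers, the arm and canvas above 1 N).
It fails at once if one of the other two pots is pointed at (TCP within 20 mm sideways of its lid's centre and less than 60 mm above it) ((horizontal distance between the grasp point and pot_middle_lid below 0.02 m and z of the grasp point in the frame of pot_middle_lid below 0.06 m) or (horizontal distance between the grasp point and pot_short_lid below 0.02 m and z of the grasp point in the frame of pot_short_lid below 0.06 m)).
It fails at once if the bell is lifted, tipped or pushed more than 20 mm (height (world z) of bell above 0.01 m or angle between bell's own z axis and vertical above 0.2 rad or distance of bell from where it was at the start of the episode above 0.02 m).
It fails at once if a bystander is moved more than 20 mm (distance of any of paint_tube, water_cup, spray, glasses_case, paint_brush from where it was at the start of the episode above 0.02 m).
It also fails if it takes over 53 s, if anything falls off the work surface, if the arm or the gripper's body presses on something with over 40 N, if the wrist force passes 120 N, or if a joint passes its speed limit or range.

## Working session

There is one attempt and no reset: what is moved stays moved. The work goes in short steps, Python scripts to look and compute and a tool call to move; the robot and the scene stay as the last step left them, time stands still between calls to the robot, and variables do not carry over. Pictures are saved under pics/ and viewed, at most 10 in all, crops included, and the job is handed in when it is done.

Besides the shell and the picture viewer there is one more tool, called after "Call:" by a JSON object that holds its "api" and its "payload". carry_out: Moves the arm, as the interface text tells. Its arguments: {"type":"object","properties":{"series":{"type":"array","items":{"type":"array","items":{"type":"number","minimum":-1,"maximum":1}}},"fingers":{"type":"number"}},"required":["series"]}

```bash
mkdir -p pics
cat > h.py <<'E'
import numpy as np, cv2
from cell import env
def ray(cam,u,v,z):
    c=env.calibration(cam);P=np.array(c["pose"]);d=P[:3,:3]@np.linalg.inv(c["K"])@[u,v,1];o=P[:3,3]
    return (o+d*(z-o[2])/d[2]).round(1)
def proj(cam,p):
    c=env.calibration(cam);P=np.array(c["pose"]);q=np.array(c["K"])@(P[:3,:3].T@(np.array(p)-P[:3,3]));return (q[:2]/q[2]).round(1)
E
python3 - <<'E'
from h import *
for c in("top","scene"):
    im=env.read_camera(c);cv2.imwrite(f"pics/{c}0.png",im[:,:,::-1])
    print(c,np.array(env.calibration(c)["pose"])[:3,3])
    for l,z in(("bell_top",58),("pot_tall_lid",125),("pot_middle_lid",95),("pot_short_lid",68),("picture_bottle",20),("canvas",18)):
        for r in env.look_for(c,l)[:4]:
            v,u=r["position"][0]*480,r["position"][1]*640
            print(l,round(r["conf"],2),(round(u),round(v)),ray(c,u,v,z))
print(env.state()["t"],env.state()["tcp_rot"])
E
```

```text
top [ 361.23796495  -17.90724447 1171.18282964]
bell_top 0.62 (275, 283) [433.2 110.9  58. ]
bell_top 0.58 (194, 336) [315.2 299.4  58. ]
bell_top 0.52 (295, 228) [564.1  61.5  58. ]
bell_top 0.28 (420, 237) [ 532.3 -235.2   58. ]
pot_tall_lid 0.69 (177, 272) [458.7 322.3 125. ]
pot_middle_lid 0.72 (207, 207) [613.2 263.8  95. ]
pot_short_lid 0.93 (271, 189) [658.  116.2  68. ]
pot_short_lid 0.91 (248, 236) [546.2 172.   68. ]
picture_bottle 0.68 (421, 239) [ 532.9 -243.3   20. ]
picture_bottle 0.46 (323, 139) [797.2 -10.6  20. ]
canvas 0.56 (420, 237) [ 538.4 -243.5   18. ]
scene [ 950.78360358 -379.86181601  968.73125285]
bell_top 0.58 (322, 194) [434.3 107.7  58. ]
bell_top 0.5 (344, 135) [325.5 295.5  58. ]
pot_tall_lid 0.69 (391, 154) [499.8 285.5 125. ]
pot_tall_lid 0.55 (323, 203) [493.4  53.1 125. ]
pot_middle_lid 0.81 (424, 205) [648.5 240.7  95. ]
pot_middle_lid 0.16 (327, 194) [464.2  95.3  95. ]
pot_short_lid 0.94 (392, 250) [672.1 105.   68. ]
pot_short_lid 0.83 (375, 211) [567.3 158.7  68. ]
picture_bottle 0.96 (242, 320) [ 546.3 -245.7   20. ]
picture_bottle 0.66 (392, 154) [446.  368.5  20. ]
canvas 0.63 (244, 323) [ 554.  -246.2   18. ]
0.7 [3.14148738e+00 2.83877067e-06 2.91478869e+00]
```

View pics/top0.png

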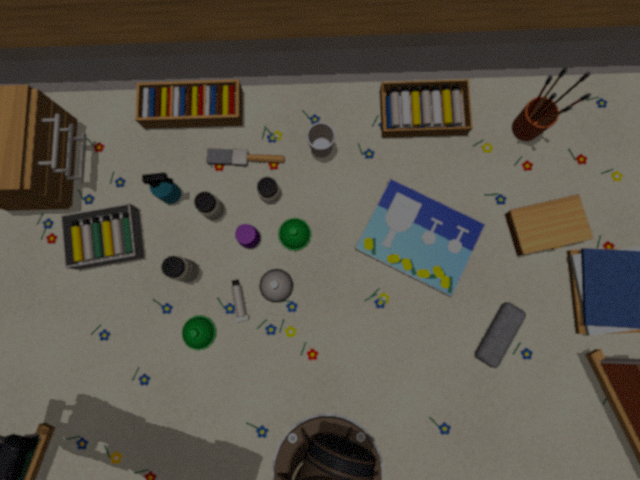

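View pics/scene0.png

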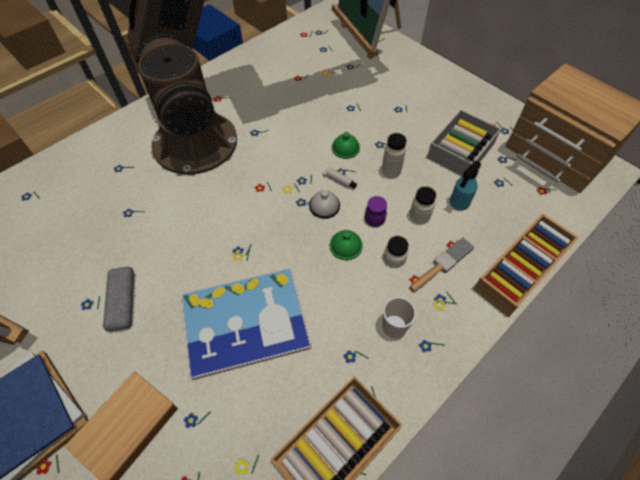

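The bell candidates in the top view are the steel one (276,285) and the green ones (295,233) and (199,332); the steel one is meant. The pots are tall (176,267), middle (206,203) and short (268,188), with the purple look-alike at (247,236). The tall one shows the longest body in both views. I'll confirm this in an enlarged crop of both cameras.

Run:
```python
from h import *
t=cv2.imread("pics/top0.png");s=cv2.imread("pics/scene0.png")
k=5
a=cv2.resize(t[225:325,155:305],None,fx=k,fy=k,interpolation=cv2.INTER_CUBIC)
b=cv2.resize(s[120:220,300:440],None,fx=k,fy=k,interpolation=cv2.INTER_CUBIC)
f=lambda m:np.clip(m*1.6,0,255).astype(np.uint8)
for img,(x0,y0) in((a,(155,225)),(b,(300,120))):
    for i in range(0,img.shape[1],50): cv2.putText(img,str(x0+i//k),(i,10),0,.35,(0,0,255),1);img[::2,i]=(0,0,255)
    for i in range(0,img.shape[0],50): cv2.putText(img,str(y0+i//k),(0,i+10),0,.35,(255,0,0),1);img[i,::2]=(255,0,0)
cv2.imwrite("pics/ca.png",f(a));cv2.imwrite("pics/cb.png",f(b))
# canvas from blue
for c,im,roi in(("top",t,(345,170,495,305)),("scene",s,(170,260,320,385))):
    x0,y0,x1,y1=roi;h=cv2.cvtColor(im[y0:y1,x0:x1],cv2.COLOR_BGR2HSV)
    m=((h[...,1]>90)&(h[...,0]>85)&(h[...,0]<135)).astype(np.uint8)
    n,L,S,_=cv2.connectedComponentsWithStats(cv2.morphologyEx(m,cv2.MORPH_CLOSE,np.ones((9,9))))
    j=1+S[1:,4].argmax();cn=cv2.findContours((L==j).astype(np.uint8),0,2)[0][0].reshape(-1,2)+[x0,y0]
    w=np.array([ray(c,u,v,18)[:2] for u,v in cn],np.float32)
    r=cv2.minAreaRect(w);print(c,r);B=cv2.boxPoints(r);print(B.round(0).tolist())
    # white belly: compare with dark-blue part
    wh=((h[...,1]<60)&(h[...,2]>90)&(cv2.drawContours(np.zeros_like(m),[cv2.convexHull((cn-[x0,y0]).astype(np.int32))],-1,1,-1)>0)).astype(np.uint8)
    n,L,S,C=cv2.connectedComponentsWithStats(wh)
    for i in range(1,n):
        if S[i,4]>60: print(S[i],C[i]+[x0,y0],ray(c,*(C[i]+[x0,y0]),18))
```

```text
top ((545.0632934570312, -243.41592407226562), (253.40899658203125, 190.2479705810547), 60.7807502746582)
[[400.0, -308.0], [566.0, -400.0], [690.0, -179.0], [524.0, -86.0]]
[  40   23   37   48 1018] [400.93123772 214.23084479] [ 597.6 -198.9   18. ]
[ 76  48  21  27 230] [430.00434783 233.83043478] [ 546.4 -267.4   18. ]
[102  56  22  27 229] [456.27947598 241.72052402] [ 525.1 -330.1   18. ]
scene ((546.0892333984375, -242.55435180664062), (253.2191925048828, 191.87991333007812), 61.6557731628418)
[[402.0, -308.0], [570.0, -400.0], [691.0, -177.0], [522.0, -86.0]]
[  88   27   37   60 1318] [273.95978756 321.19954476] [ 597.2 -196.4   18. ]
[ 57  56  19  30 278] [235.74820144 327.98561151] [ 551.1 -267.8   18. ]
[ 28  67  19  32 295] [206.91186441 339.94915254] [ 529.5 -330.    18. ]
```

View pics/ca.png

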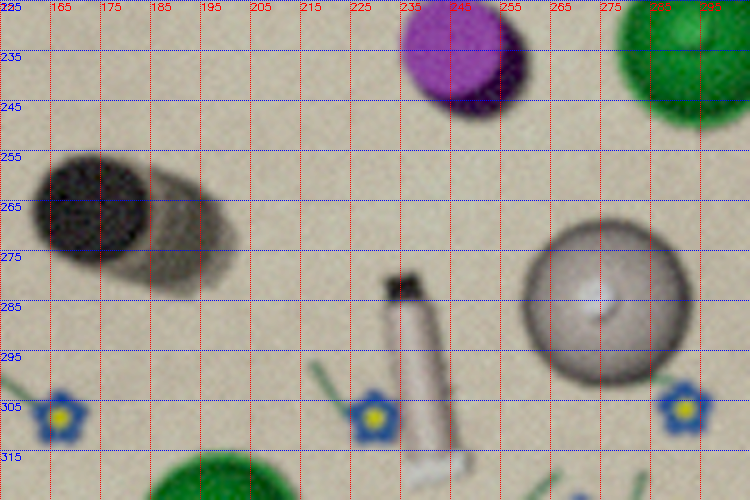

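View pics/cb.png

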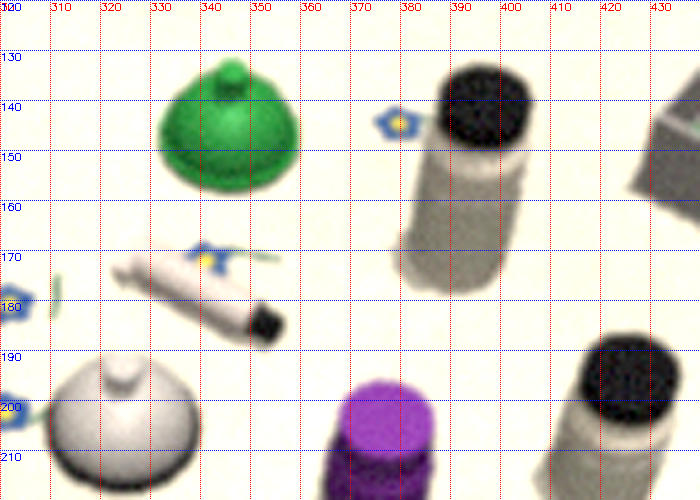

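The crops show a steel bell with a grey plunger at top (274.5,284.5) and scene (324,192). The tallest pot is the black-lidded one, with its lid centre at top (173,266.5) and scene (397,140); the purple pot and the green bells are distractors.

Run:
```python
from h import *
print("bell",ray("top",274.5,284.5,58),ray("scene",324,192,58),"dome foot centre",ray("top",276.5,285,10))
print("tall",ray("top",173,266.5,125),ray("scene",397,140,125))
print("mid",ray("top",205,201,95),ray("scene",426,194,95))
print("short",ray("top",267,186,68),ray("scene",397,243,68))
print("spray",ray("top",157,182,150),"cup",ray("top",320,135,85))
print({k:np.round(v,3) for k,v in env.state().items()})
```

```text
bell [429.8 111.7  58. ] [433.2 114.4  58. ] dome foot centre [431.4 112.3  10. ]
tall [471.4 330.7 125. ] [478.5 330.7 125. ]
mid [626.8 269.1  95. ] [630.9 270.3  95. ]
short [666.1 126.5  68. ] [666.6 128.2  68. ]
spray [660.3 363.6 150. ] cup [784.1  -4.5  85. ]
{'t': np.float64(0.7), 'joints': array([ 1.238,  0.491,  1.559,  0.   ,  1.092, -0.106]), 'qvel': array([-0.   , -0.001,  0.   , -0.002,  0.   ,  0.001]), 'tau': array([-2.0000e-03, -6.1234e+01, -2.5841e+01,  6.9000e-02,  4.4000e-02,
        0.0000e+00]), 'eef_pos': array([140.508, 609.018, 233.47 ]), 'tcp_rot': array([3.141, 0.   , 2.915]), 'ft_force': array([-0.012, -0.095, -0.217]), 'moment': array([ 0.044,  0.012, -0.015]), 'grip_force': np.float64(0.0), 'opening': np.float64(1.001)}
```

Call:
{"api": "carry_out", "payload": {"series": [[0.38, -0.66, 0, 0], [0.38, -0.66, 0, 0], [0.38, -0.66, 0, 0], [0.38, -0.66, 0, 0], [0.38, -0.66, 0, 0]], "fingers": 1}}

```text
t: 1.2
eef_pos: [236.0, 442.7, 233.6]
tcp_rot: [3.141, 0.0, 2.915]
ft_force: [1.1, -0.3, -0.4]
opening: 0.638
grip_force: 0.0
```

Call:
{"api": "carry_out", "payload": {"series": [[0.38, -0.66, 0, 0], [0.38, -0.66, 0, 0], [0.38, -0.66, 0, 0], [0.38, -0.66, 0, 0], [0.38, -0.66, 0, 0]]}}

```text
t: 1.7
eef_pos: [331.1, 277.7, 233.7]
tcp_rot: [3.141, 0.0, 2.915]
ft_force: [-0.5, 0.8, -0.5]
opening: 0.214
grip_force: 0.0
```

Call:
{"api": "carry_out", "payload": {"series": [[0.38, -0.66, 0, 0], [0.38, -0.66, 0, 0], [0.38, -0.66, 0, 0], [0.3, -0.5, 0, 0], [0, 0, 0, 0]]}}

```text
t: 2.2
eef_pos: [404.0, 152.8, 233.6]
tcp_rot: [3.141, 0.001, 2.912]
ft_force: [0.5, 0.4, -0.4]
opening: 0.004
grip_force: 0.0
```

Call:
{"api": "carry_out", "payload": {"series": [[0.28, -0.4, 0, 0], [0.27, -0.4, 0, 0], [0, 0, -0.9, 0], [0, 0, -0.9, 0], [0, 0, -0.6, 0]]}}

```text
t: 2.7
eef_pos: [429.1, 115.3, 111.5]
tcp_rot: [-3.141, -0.001, 2.915]
ft_force: [0.7, 0.6, -0.7]
opening: 0.004
grip_force: 0.0
```

Call:
{"api": "carry_out", "payload": {"series": [[0, 0, -0.1, 0], [0, 0, 0, 0], [0, 0, 0, 0], [0, 0, 0, 0], [0, 0, 0, 0]]}}

```text
t: 3.2
eef_pos: [430.5, 115.2, 109.6]
tcp_rot: [3.141, 0.002, 2.915]
ft_force: [0.0, -0.3, 0.4]
opening: 0.007
grip_force: 0.0
```

Run:
```python
from h import *
p=env.state()["eef_pos"];print(p)
o=[]
for c in("top","scene"):
    im=env.read_camera(c)[:,:,::-1];u,v=proj(c,[431.5,113,58]).astype(int);print(c,u,v,proj(c,[p[0],p[1],p[2]-19]))
    o.append(cv2.resize(im[v-45:v+45,u-45:u+45],(390,390),interpolation=cv2.INTER_CUBIC))
cv2.imwrite("pics/pre.png",np.clip(np.hstack(o)*1.5,0,255).astype(np.uint8))
```

```text
[430.46765618 115.15122623 109.58377676]
top 273 283 [271.3 283.4]
scene 323 191 [323.5 183.1]
```

View pics/pre.png

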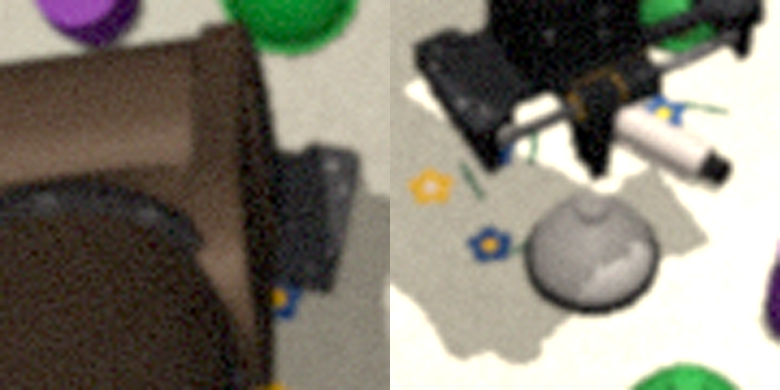

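The right half shows the fingertips centred just above the plunger (about scene (323,183)), so I press.

Call:
{"api": "carry_out", "payload": {"series": [[0.02, -0.04, -0.3, 0], [0, 0, -0.25, 0], [0, 0, -0.1, 0], [0, 0, -0.04, 0], [0, 0, 0, 0]]}}

```text
t: 3.8
eef_pos: [430.9, 112.9, 74.1]
tcp_rot: [-3.141, -0.0, 2.915]
ft_force: [-1.5, -1.9, 2.2]
opening: 0.004
grip_force: 1.2
```

Call:
{"api": "carry_out", "payload": {"series": [[0, 0, -0.03, 0], [0, 0, -0.03, 0], [0, 0, 0, 0], [0, 0, 0, 0], [0, 0, 0, 0]]}}

```text
t: 4.3
eef_pos: [431.0, 113.0, 71.1]
tcp_rot: [3.142, 0.0, 2.915]
ft_force: [-2.8, -1.5, 4.8]
opening: 0.005
grip_force: 2.4
```

Call:
{"api": "carry_out", "payload": {"series": [[0, 0, -0.02, 0], [0, 0, -0.02, 0], [0, 0, 0, 0], [0, 0, 0, 0], [0, 0, 0, 0]]}}

```text
t: 4.8
eef_pos: [431.0, 113.0, 70.4]
tcp_rot: [3.141, 0.001, 2.915]
ft_force: [-8.0, -3.4, 33.0]
opening: 0.005
grip_force: 16.1
```

The force jumped to 33 N, so the plunger is bottomed. Next I release it, rise and go to the tall pot.

Call:
{"api": "carry_out", "payload": {"series": [[0, 0, 0.3, 0], [0, 0, 0.8, 0], [0, 0, 0.8, 0], [0, 0, 0.8, 0], [0, 0, 0.6, 0]]}}

```text
t: 5.3
eef_pos: [431.4, 113.2, 236.4]
tcp_rot: [3.14, 0.003, 2.915]
ft_force: [0.8, 0.1, -0.7]
opening: 0.004
grip_force: 0.0
```

Call:
{"api": "carry_out", "payload": {"series": [[0.12, 0.6, 0, 0], [0.12, 0.6, 0, 0], [0.12, 0.6, 0, 0], [0.12, 0.6, 0, 0], [0.12, 0.6, 0, 0]]}}

```text
t: 5.8
eef_pos: [461.3, 264.5, 234.0]
tcp_rot: [3.141, 0.001, 2.915]
ft_force: [0.4, -1.1, 0.5]
opening: 0.006
grip_force: 0.0
```

Call:
{"api": "carry_out", "payload": {"series": [[0.12, 0.6, 0, 0], [0.12, 0.6, 0, 0], [0, 0, 0, 0], [0, 0, 0, 0], [0, 0, 0, 0]]}}

```text
t: 6.3
eef_pos: [472.9, 322.4, 233.8]
tcp_rot: [-3.141, -0.0, 2.915]
ft_force: [0.4, -0.5, -0.4]
opening: 0.005
grip_force: 0.0
```

Call:
{"api": "carry_out", "payload": {"series": [[0.04, 0.18, -0.3, 0], [0, 0, -0.4, 0], [0, 0, -0.3, 0], [0, 0, 0, 0], [0, 0, 0, 0]]}}

```text
t: 6.8
eef_pos: [475.2, 331.9, 183.7]
tcp_rot: [-3.141, -0.0, 2.914]
ft_force: [-0.3, -0.1, -0.6]
opening: 0.006
grip_force: 0.0
```

Run:
```python
from h import *
p=env.state()["eef_pos"];print(p)
im=env.read_camera("scene")[:,:,::-1];u,v=proj("scene",[475,331,125]).astype(int)
cv2.imwrite("pics/tall.png",np.clip(cv2.resize(im[max(v-120,0):v+120,u-150:u+150],None,fx=2.5,fy=2.5)*1.4,0,255).astype(np.uint8));print(u,v,proj("scene",[p[0],p[1],p[2]-19]))
```

```text
[475.16993047 331.91365415 183.72395067]
396 139 [398.5 127.7]
```

View pics/tall.png

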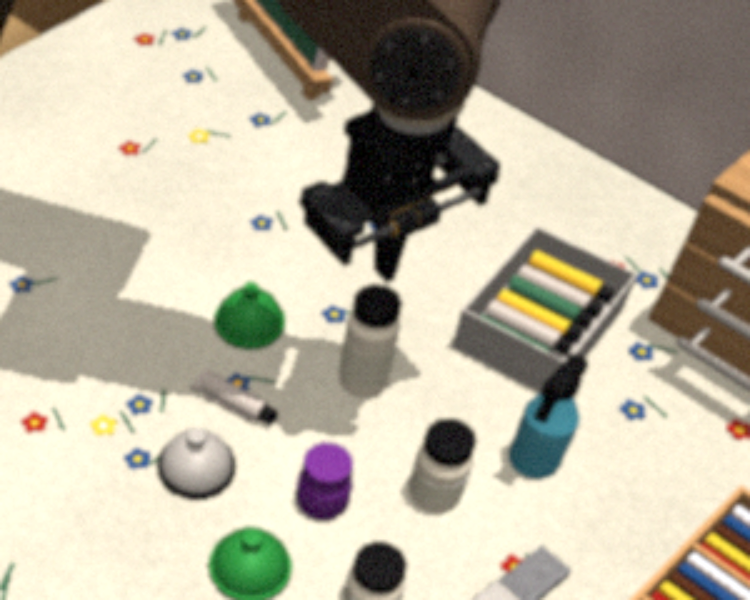

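Call:
{"api": "carry_out", "payload": {"series": [[0, 0, 0, 0], [0, 0, 0, 0], [0, 0, 0, 0], [0, 0, 0, 0], [0, 0, 0, 0]]}}

```text
t: 7.35
eef_pos: [475.0, 332.0, 184.1]
tcp_rot: [3.141, 0.0, 2.915]
ft_force: [-0.4, -0.5, 0.8]
opening: 0.003
grip_force: 0.0
```

Call:
{"api": "carry_out", "payload": {"series": [[0, 0, 0, 0], [0, 0, 0, 0], [0, 0, 0, 0], [0, 0, 0, 0], [0, 0, 0, 0]]}}

```text
t: 7.85
eef_pos: [475.0, 332.0, 183.9]
tcp_rot: [3.142, -0.0, 2.915]
ft_force: [-0.4, 0.4, 0.5]
opening: 0.007
grip_force: 0.0
```

Call:
{"api": "carry_out", "payload": {"series": [[0, 0, 0, 0], [0, 0, 0, 0], [0, 0, 0, 0], [0, 0, 0, 0], [0, 0, 0, 0]]}}

```text
t: 8.35
eef_pos: [475.0, 332.0, 183.9]
tcp_rot: [3.142, -0.0, 2.915]
ft_force: [-0.1, 0.4, 0.2]
opening: 0.005
grip_force: 0.0
```

Call:
{"api": "carry_out", "payload": {"series": [[0, 0, 0, 0], [0, 0, 0, 0], [0, 0, 0, 0], [0, 0, 0, 0], [0, 0, 0, 0]]}}

```text
t: 8.85
eef_pos: [475.0, 332.0, 184.0]
tcp_rot: [3.142, 0.0, 2.915]
ft_force: [0.5, 0.1, 0.1]
opening: 0.004
grip_force: 0.0
```

The fingertips hang right over the tall pot's lid, and the bell is unmoved with its plunger up. The dwell is done, so next is the bottle.

Call:
{"api": "carry_out", "payload": {"series": [[0, 0, 0.6, 0], [0, 0, 0.6, 0], [0.18, -0.76, 0, 0], [0.18, -0.76, 0, 0], [0.18, -0.76, 0, 0]]}}

```text
t: 9.35
eef_pos: [502.1, 216.9, 244.2]
tcp_rot: [3.141, 0.001, 2.916]
ft_force: [0.6, -0.0, 0.1]
opening: 0.005
grip_force: 0.0
```

Call:
{"api": "carry_out", "payload": {"series": [[0.18, -0.76, 0, 0], [0.18, -0.76, 0, 0], [0.18, -0.76, 0, 0], [0.18, -0.76, 0, 0], [0.18, -0.76, 0, 0]]}}

```text
t: 9.85
eef_pos: [547.2, 26.4, 244.1]
tcp_rot: [3.141, 0.0, 2.915]
ft_force: [1.6, 1.1, -0.3]
opening: 0.005
grip_force: 0.0
```

Call:
{"api": "carry_out", "payload": {"series": [[0.18, -0.76, 0, 0], [0.18, -0.76, 0, 0], [0.18, -0.76, 0, 0], [0.18, -0.76, 0, 0], [0.18, -0.76, 0, 0]]}}

```text
t: 10.35
eef_pos: [592.1, -163.6, 244.0]
tcp_rot: [3.141, 0.0, 2.915]
ft_force: [-0.3, 0.3, -0.0]
opening: 0.005
grip_force: 0.0
```

Call:
{"api": "carry_out", "payload": {"series": [[0.18, -0.6, 0, 0], [0, 0, 0, 0], [0, 0, 0, 0], [0, 0, 0, 0], [0, 0, 0, 0]]}}

```text
t: 10.85
eef_pos: [600.9, -190.8, 244.2]
tcp_rot: [3.141, 0.0, 2.916]
ft_force: [0.2, 0.0, -0.5]
opening: 0.004
grip_force: 0.0
```

Down to TCP z ≈ 78, which is 58 mm above the belly.

Call:
{"api": "carry_out", "payload": {"series": [[0, -0.16, -0.8, 0], [0, 0, -0.9, 0], [0, 0, -0.9, 0], [0, 0, -0.5, 0], [0, 0, -0.2, 0]]}}

```text
t: 11.35
eef_pos: [600.1, -198.7, 76.6]
tcp_rot: [3.141, -0.004, 2.916]
ft_force: [1.0, 0.4, 0.4]
opening: 0.007
grip_force: 0.0
```

Call:
{"api": "carry_out", "payload": {"series": [[0, 0, 0, 0], [0, 0, 0, 0], [0, 0, 0, 0], [0, 0, 0, 0], [0, 0, 0, 0]]}}

```text
t: 11.85
eef_pos: [601.3, -200.1, 79.9]
tcp_rot: [-3.141, 0.001, 2.915]
ft_force: [-0.3, -0.2, 1.1]
opening: 0.004
grip_force: 0.0
```

Run:
```python
from h import *
p=env.state()["eef_pos"];print(p)
im=env.read_camera("scene")[:,:,::-1]
cv2.imwrite("pics/end.png",np.clip(im*1.3,0,255).astype(np.uint8));print(proj("scene",[p[0],p[1],p[2]-19]),proj("scene",[p[0],p[1],20]))
```

```text
[ 601.2882409  -200.10818732   79.85659737]
[272. 316.] [273.8 323.2]
```

View pics/end.png

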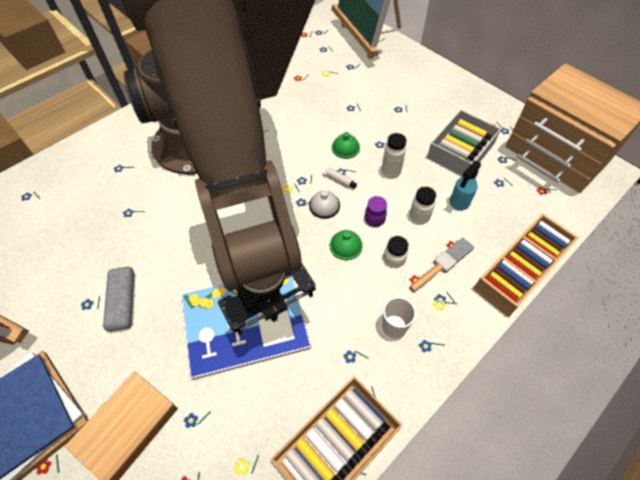

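Call:
{"api": "carry_out", "payload": {"series": [[0, 0, 0, 0], [0, 0, 0, 0], [0, 0, 0, 0], [0, 0, 0, 0], [0, 0, 0, 0]]}}

```text
t: 12.4
eef_pos: [601.0, -200.0, 78.9]
tcp_rot: [3.141, -0.0, 2.915]
ft_force: [0.1, 0.9, -0.3]
opening: 0.005
grip_force: 0.0
```

Call:
{"api": "carry_out", "payload": {"series": [[0, 0, 0, 0], [0, 0, 0, 0], [0, 0, 0, 0], [0, 0, 0, 0], [0, 0, 0, 0]]}}

```text
t: 12.9
eef_pos: [601.0, -200.0, 79.0]
tcp_rot: [3.142, 0.0, 2.915]
ft_force: [0.1, -0.6, -0.1]
opening: 0.008
grip_force: 0.0
```

Call:
{"api": "carry_out", "payload": {"series": [[0, 0, 0, 0], [0, 0, 0, 0], [0, 0, 0, 0], [0, 0, 0, 0], [0, 0, 0, 0]]}}

```text
t: 13.4
eef_pos: [601.0, -200.0, 79.0]
tcp_rot: [3.142, -0.0, 2.915]
ft_force: [-0.1, 0.4, 0.3]
opening: 0.002
grip_force: 0.0
```

Call:
{"api": "carry_out", "payload": {"series": [[0, 0, 0, 0], [0, 0, 0, 0], [0, 0, 0, 0], [0, 0, 0, 0], [0, 0, 0, 0]]}}

```text
t: 13.9
eef_pos: [601.0, -200.0, 79.0]
tcp_rot: [3.142, -0.0, 2.915]
ft_force: [0.9, -1.3, -0.7]
opening: 0.002
grip_force: 0.0
```

The fingertips are over the bottle's belly (about (274,323) on the canvas face), and everything else stands where it was.

```bash
python3 -c "
from cell import env
print(env.job_done())"
```

```text
the job is handed in; nothing more can be done
None
```

I rang the bell, pointed at the tallest pot's lid for about two seconds, and handed the job in while still pointing at the painted bottle's belly. The last picture shows nothing out of place; the verdict itself was not returned.

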